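# Unlock the medicine box and hold the latch open

### The job

Please unlock the medicine box for me: take the loose dust cap off the lock and set it upright in the round recess of the wooden key block, then fetch the key from the block, push it fully home into the lock past its sticky pins (wiggle it a little if it sticks), and only then turn it a quarter clockwise, to its stop. The latch springs back, so finish still gripping the key and holding it turned; do not disturb the honey jar, tea box and glass standing around.

Things in the scene. Friction and masses are not known exactly. Their poses are not given: they have to be found in the camera images.
- medicine_box: white steel box, 150 x 200 x 70 mm (x, y, z), fixed; origin at the centre of its underside, z up. Mid-lid stands the round steel lock housing, 40 mm in diameter, top 94 mm above the worktop, on a 52 mm square case 77 mm high. A flat bolt runs from it to the box's -x side and draws back as the lock turns. Box and key block may swap sides.
- keyhole (a point): centre of the keyhole in the brass plug face, 94 mm above the worktop; z up; turns with the plug. Slot 16 mm long along y, 5.2 mm wide along x, 2 mm bevels, 24 mm deep. Two sticky pins stand 3 mm in from its narrow ends (+y 7 mm, -y 13 mm down): pushing the key past takes 8 to 20 N; rocking it 1 mm along y helps. Nothing blocks an early turn, but the key must be home first.
- lock_plug (a joint): turn of the lock plug, rad: 0 locked (at rest), grows clockwise seen from above to 1.57 at its stop. A spring drives it back to 0 (0.02 Nm at rest, 0.07 Nm at the stop). The key has up to 0.15 rad of play in the slot, so the gripper must turn a little further than the plug.
- dust_cap: loose black dust cap, 40 g, over the lock housing at the start: hood 50 mm in diameter, 16 mm high, open below (12 mm deep, 44 mm bore); central knob on top, 18 mm in diameter (14 mm at its foot), from 16 to 44 mm above the origin. Origin at the centre of its lower rim (82 mm above the worktop at the start), z up through the knob.
- key_block: dark wooden block, 70 x 160 x 26 mm (x, y, z), fixed to the worktop; origin at the centre of its underside, z up. Round recess for the cap at y = +40 mm, key slot at y = -40 mm.
- cap_seat (a point): centre of the floor of the round recess in the key block: 56 mm in diameter, 10 mm deep, its floor 16 mm above the worktop. The cap's origin belongs here.
- key: loose key, 40 g, upright in the block's slot at the start, tip 6 mm above the worktop. Origin at the blade tip, z up to the bow. Blade 20 mm long, 14 wide (y), 4 thick (x), tip tapered; shoulder 24 x 10 mm, z 20 to 25; black bow 32 wide (y), 9 thick (x), z 25 to 52. Fits the lock either way round, blade width along the slot; home, the shoulder lies on the brass face, tip 20 mm below.
- honey: honey jar with black lid, 63 mm in diameter, 94 mm high, loose bystander; origin at the centre of its underside
- tea: green card tea box, 58 x 69 x 78 mm, loose bystander; origin at the centre of its underside
- glass: clear fluted tumbler, 58 mm in diameter, 79 mm high, loose bystander; origin at the centre of its underside
There are look-alikes about, which are no part of the job. Several things have the shape of the dust_cap; the one meant has the colours described above.

How it is judged:
By the outcome, as a careful person would: the job done as asked, in the order asked, and still so for the second after the job is handed in, while the arm keeps its last pose, push and grip.
It also fails if it takes over 64 s, if anything falls off the work surface, if the arm or the gripper's body presses on something with over 40 N, if the wrist force passes 120 N, or if a joint passes its speed limit or range.

### The arm

A 6-joint arm with a two-finger parallel gripper is mounted at the origin on a cart in front of the work surface, level with it; the furniture and walls round the work are solid. World frame = base frame: x ahead of the robot, y to its left, z up, the work surface at z = 0. Lengths are in mm, angles in rad, forces in N, time in s.
With the tool pointing down it reaches from about 350 to 975 mm from the base axis. Payload 17.4 kg.
Tool frame: the origin (TCP) lies on the centre line of the jaws, within the pads' length; the fingertips stand 25 mm ahead of it and the grasp point (between the pads) lies 6 mm ahead of it; z points along the fingers, y is the line along which they close (so a half turn about z gives the same grasp; the last joint's range is limited). The gripper opens to 85 mm and grips with 20 to 120 N. Pads are 22 mm wide; open, the fingers measure 114 mm over their backs; the gripper's body (76 mm by 85 mm) begins 54 mm behind the grasp point. The pads swing forward as they close: fully open they stand 13 mm farther back than shut.
Start: joints at [1.236, 0.116, 1.442, -0, 1.584, -0.038], TCP at [197.42, 645.491, 256.303] pointing down, gripper open.
Joint ranges: [-2.83, 2.83], [-0.83, 2.19], [0.07, 2.5], [-1.14, 4.28], [0.01, 3], [-2.97, 2.97]. Speed limits (rad/s): [1.89, 1.89, 2.22, 3.14, 3.14, 3.14].

### API

Orientations are given as a rotation vector (axis times angle).
In Python, from bench import manip, vision gives the robot as it stands.
- The arm moves only by the shell command python3 -m crank 'ROWS' [FORCE]. ROWS is JSON, a list of rows, each a list of 7 numbers: the shift along the tool's x, y, z in mm, then the turn, a rotation vector about the tool's x, y, z in degrees, then the opening, from 0 (shut) to 1 (fully open). A call has exactly 8 rows; each row shifts and turns the commanded pose from where the row before left it, along the tool's axes as they then stand; what a row does not reach is not made up. A row lasts 1/8 s, in which the tool goes at most 62.5 mm and 10.7 degrees, less where a joint would pass 70% of its speed; a pose out of reach is approached as far as the arm can. A call with a gripper value outside its range is refused whole. The fingers move at their own pace and stop on an object; FORCE is the grip in N (left out, the last holds). Time passes only in rows, so rows that do not move let the fingers close, or fill a call up. It gives the time, the measured TCP pose, the force, the opening and the grip force at its end, in the units of the state.
- manip.read_state(): the state, without advancing time (a new reading comes with each control period).
- vision.capture(name): name is "scene" or "top" or "wrist"; returns the picture (400x640x3 uint8, blue, green, red); there is no depth.
- vision.camera_info(name): a dict with "K" (3x3 intrinsics, pixels), "k1" (the pictures are not rectified: a ray, as slopes to the right and down, at radius r is drawn at 1 + k1 r^2 times it, then the intrinsics apply), "rvec" (rotation vector, rad) and "tvec" (3), from world to camera coordinates, as OpenCV has them; the wrist camera has in their place "tool_from_camera" (4x4, takes a point from camera to tool coordinates, whose origin is the TCP and whose axes are the flange's). Camera axes: x right, y down, z forward; pixel columns grow to the right and rows downward; lengths in mm; the calibration is good to about 2 mm. A picture is of the moment at which its call begins: read the wrist's pose just before it. camera_info takes no time and is no camera call.
- manip.finish_job(): hands the job in; it is judged then, once.
The state is a dict: "clock": time; "q": joint angles; "dq": joint speeds; "joint_efforts": joint torques, N m; "eef_pos": TCP position; "ee_rot": TCP orientation; "wrist_force": force on the tool from outside, world axes, zero at the start; "ft_torque": the same for the moment, N m; "gripper_width": opening from 0.0 (shut) to 1.0 (fully open); "grasp_force": force on a finger pad.
Only numpy, scipy, OpenCV 4.12 (cv2) and the standard library are available. Lean on these libraries where they do the work, as an engineer would, in place of code of your own. Each camera call takes 0.05 s, during which the arm holds its last target. There are 200 camera calls.

## Working session

There is one attempt and no reset: what is moved stays moved. The work goes in short steps, Python scripts to look and compute and a shell command to move; the robot and the scene stay as the last step left them, time stands still between calls to the robot, and variables do not carry over. Pictures are saved under pics/ and viewed, at most 13 in all, crops included, and the job is handed in when it is done.

```bash
mkdir -p pics; ls; cat > h.py <<'E'
import numpy as np, cv2
from bench import manip, vision
from scipy.spatial.transform import Rotation as R
def pose():
    s=manip.read_state(); return np.array(s['eef_pos']),R.from_rotvec(s['ee_rot']).as_matrix()
def snap(n):
    p,r=pose(); im=np.array(vision.capture(n)); c=vision.camera_info(n); K=np.array(c['K'])
    if n=='wrist':
        T=np.array(c['tool_from_camera']); Rw=r@T[:3,:3]; o=p+r@T[:3,3]
    else:
        Rc=R.from_rotvec(np.ravel(c['rvec'])).as_matrix(); Rw=Rc.T; o=-Rc.T@np.ravel(c['tvec'])
    return im,(K,c['k1'],Rw,o)
def ray(cam,uv):
    K,k1,Rw,o=cam
    d=cv2.undistortPoints(np.array([[uv]],float),K,np.array([k1,0,0,0],float))[0,0]
    return o,Rw@np.array([d[0],d[1],1])
def onz(cam,uv,z):
    o,d=ray(cam,uv); return o+d*(z-o[2])/d[2]
def proj(cam,P):
    K,k1,Rw,o=cam; c=Rw.T@(np.array(P,float)-o); x=c[:2]/c[2]; x=x*(1+k1*(x@x)); return (K@[x[0],x[1],1])[:2]
E
python3 - <<'E'
from h import *
for n in ['scene','top','wrist']:
    im,c=snap(n); cv2.imwrite(f'pics/{n}0.png',im); np.save(f'pics/{n}0.npy',im)
    print(n,c[3].round(),c[2][:,2].round(2),c[0].round(1).tolist(),c[1])
print({k:np.round(v,3) for k,v in manip.read_state().items()})
print(np.round(vision.camera_info('wrist')['tool_from_camera'],3))
E
```

```text
pics
scene [-213. -765. 1409.] [ 0.43  0.45 -0.78] [[453.5, 0.0, 316.5], [0.0, 453.5, 203.8], [0.0, 0.0, 1.0]] -0.022481047645761414
top [-189.   27. 1770.] [ 0.39 -0.   -0.92] [[515.0, 0.0, 328.2], [0.0, 515.0, 204.4], [0.0, 0.0, 1.0]] -0.020960752927998882
wrist [117. 671. 373.] [ 0.31 -0.1  -0.94] [[336.0, 0.0, 320.8], [0.0, 336.0, 203.5], [0.0, 0.0, 1.0]] -0.019420527953005095
{'clock': np.float64(0.15), 'q': array([ 1.236,  0.116,  1.442,  0.   ,  1.584, -0.038]), 'dq': array([ 0.   ,  0.001, -0.004, -0.   ,  0.003, -0.   ]), 'joint_efforts': array([ 1.0000e-03, -7.3252e+01, -6.3285e+01, -0.0000e+00,  5.0000e-03,
        0.0000e+00]), 'eef_pos': array([197.367, 645.387, 255.713]), 'ee_rot': array([-4.640e-01, -3.107e+00,  1.000e-03]), 'wrist_force': array([-0.336, -0.66 ,  0.924]), 'ft_torque': array([-0.039, -0.001,  0.035]), 'grasp_force': np.float64(0.0), 'gripper_width': np.float64(1.001)}
[[  -0.      -0.944   -0.329   84.591]
 [   1.      -0.       0.       0.823]
 [  -0.      -0.329    0.944 -117.446]
 [   0.       0.       0.       1.   ]]
```

View pics/top0.png

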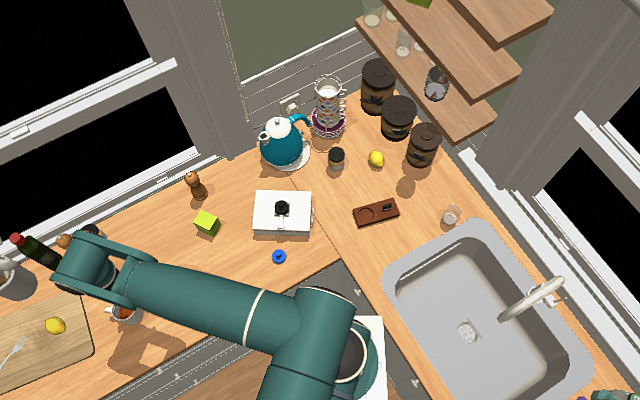

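View pics/scene0.png

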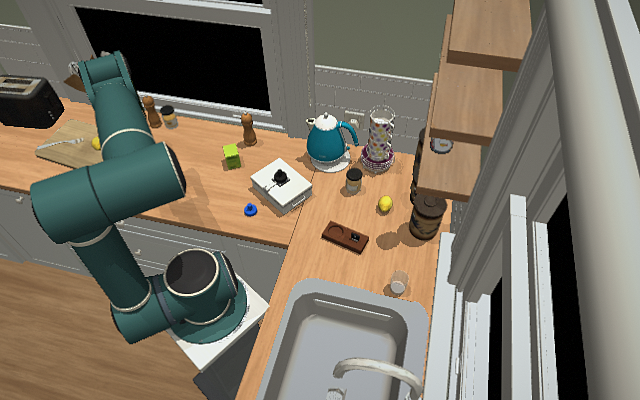

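Top view: black cap on the white box's lock at (282,208). The look-alike is a blue cap on the worktop at (279,256). Key block is at (376,212), with the recess at its left end (363,214) and the key at (390,208). Honey (336,158), tea (206,222), glass (450,214). I choose the black cap on the lock and check it in a crop.

```bash
python3 - <<'E'
from h import *
im,c=snap('top')
cv2.imwrite('pics/crop1.png',cv2.resize(im[180:275,240:420],None,fx=4.4,fy=4.4,interpolation=cv2.INTER_CUBIC))
hsv=cv2.cvtColor(im,cv2.COLOR_BGR2HSV)
def blob(m,box,name,z):
    x0,y0,x1,y1=box; k=np.zeros(m.shape,np.uint8); k[y0:y1,x0:x1]=m[y0:y1,x0:x1]
    k=cv2.morphologyEx(k.astype(np.uint8)*255,cv2.MORPH_CLOSE,np.ones((9,9)))
    cs=max(cv2.findContours(k,0,2)[0],key=cv2.contourArea)
    P=np.array([onz(c,p,z)[:2] for p in cs[:,0].astype(float)],np.float32)
    r=cv2.minAreaRect(P); print(name,cs[:,0].min(0),cs[:,0].max(0),np.round(r[0]),np.round(r[1]),round(r[2],1))
H,S,V=[hsv[...,i].astype(int) for i in range(3)]
blob((S<40)&(V>170),(245,180,320,245),'box',70)
blob((V<130)&(H<15)&(S>120),(345,190,405,230),'block',26)
for n,b in [('cap',(265,190,300,228)),('honey',(322,142,350,175))]: blob(V<60,b,n,98 if n=='cap' else 94)
blob((H>28)&(H<45)&(S>150),(190,200,225,240),'tea',78)
for n,uv,z in [('glass',(450,214),40),('knob',(282,206),126),('key',(390,207),58)]: print(n,onz(c,uv,z).round())
E
```

```text
box [252 190] [313 230] [516. 180.] [214. 151.] 86.7
block [352 198] [399 228] [ 514. -153.] [ 77. 163.] 15.9
cap [275 201] [288 215] [511. 183.] [54. 46.] 0.4
honey [328 147] [343 162] [722. -15.] [59. 58.] 40.1
tea [194 210] [220 236] [470. 447.] [95. 69.] 61.5
glass [ 496. -422.   40.]
knob [506. 179. 126.]
key [ 522. -204.   58.]
```

View pics/crop1.png

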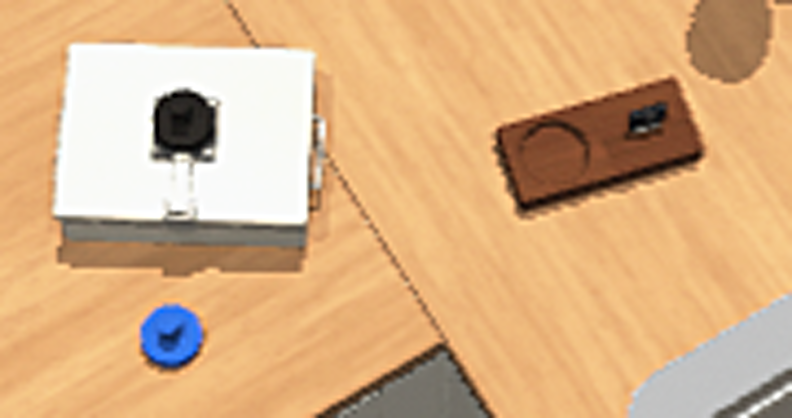

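The crop confirms a black cap on the lock housing, with the blue look-alike in front of the box. The black key stands at the right (-y) end of the block and the round recess is at its left end. I move above the lock next.

```bash
cat >> h.py <<'E'
def plan(xyz,yaw,n=8,yaw0=None):
    "suggest n rows towards world xyz, tool down, tool y at yaw deg"
    p,r=pose(); G=np.array([[-np.sin(np.radians(yaw)),np.cos(np.radians(yaw)),0],[np.cos(np.radians(yaw)),np.sin(np.radians(yaw)),0],[0,0,-1.]]).T
    w=R.from_matrix(r.T@G).as_rotvec()/n; d=(np.array(xyz)-p)/n; c=r.copy()
    for i in range(n):
        print(np.r_[c.T@d,np.degrees(w)].round(1).tolist()); c=c@R.from_rotvec(w).as_matrix()
def state():
    s=manip.read_state(); p,r=pose()
    print('t',round(float(s['clock']),2),'p',p.round(1),'yaw_y',np.degrees(np.arctan2(r[1,1],r[0,1])).round(1),'z',r[:,2].round(3),'F',np.round(s['wrist_force'],1),'M',np.round(s['ft_torque'],2),'w',round(float(s['gripper_width']),3),'g',round(float(s['grasp_force']),1))
E
python3 -c "
from h import *
plan((508,185,255),-3,10)"
```

```text
[-43.2, -34.9, 0.1, -0.0, 0.0, 7.6]
[-47.4, -28.9, 0.1, -0.0, 0.0, 7.6]
[-50.8, -22.4, 0.1, -0.0, 0.0, 7.6]
[-53.3, -15.5, 0.1, -0.0, 0.0, 7.6]
[-54.9, -8.3, 0.1, -0.0, 0.0, 7.6]
[-55.5, -1.0, 0.1, -0.0, 0.0, 7.6]
[-55.2, 6.4, 0.1, -0.0, 0.0, 7.6]
[-53.8, 13.6, 0.1, -0.0, 0.0, 7.6]
[-51.6, 20.6, 0.1, -0.0, 0.0, 7.6]
[-48.4, 27.3, 0.1, -0.0, 0.0, 7.6]
```

```bash
python3 -m crank '[[-43,-35,0,0,0,7.6,1],[-47,-29,0,0,0,7.6,1],[-51,-22,0,0,0,7.6,1],[-53,-15.5,0,0,0,7.6,1],[-55,-8,0,0,0,7.6,1],[-55.5,-1,0,0,0,7.6,1],[-55,6.5,0,0,0,7.6,1],[-54,13.5,0,0,0,7.6,1]]'; python3 -c "
from h import *
state();plan((508,185,255),-3,3)"
```

```text
clock: 1.2
eef_pos: [446.2, 276.2, 256.4]
ee_rot: [1.978, 2.441, 0.0]
wrist_force: [0.9, 1.0, 0.5]
gripper_width: 0.999
grasp_force: 0.0
t 1.2 p [446.2 276.2 256.4] yaw_y 12.0 z [ 0.  0. -1.] F [0.9 1.  0.5] M [ 0.04  0.01 -0.03] w 0.999 g 0.0
[-34.0, 13.8, 0.5, 0.0, -0.0, 5.0]
[-32.7, 16.7, 0.5, 0.0, -0.0, 5.0]
[-31.1, 19.5, 0.5, 0.0, -0.0, 5.0]
```

```bash
python3 -m crank '[[-34,13.8,0,0,0,5,1],[-32.7,16.7,0,0,0,5,1],[-31,19.5,0,0,0,5,1],[0,0,0,0,0,0,1],[0,0,0,0,0,0,1],[0,0,0,0,0,0,1],[0,0,0,0,0,0,1],[0,0,0,0,0,0,1]]'>/dev/null; python3 - <<'E'
from h import *
state()
im,c=snap('wrist'); np.save('pics/w1.npy',im); cv2.imwrite('pics/w1.png',im)
print(c[3].round(1))
hsv=cv2.cvtColor(im,cv2.COLOR_BGR2HSV); V=hsv[...,2]; S=hsv[...,1]
m=((V<50)).astype(np.uint8)*255
for q in cv2.findContours(m,0,2)[0]:
    a=cv2.contourArea(q)
    if a>150:
        e=cv2.minAreaRect(q); print(int(a),np.round(e[0]),np.round(e[1]),onz(c,e[0],98).round(1))
print('expected cap',proj(c,(510,181,98)))
E
```

```text
t 2.2 p [507.4 187.3 256.3] yaw_y -2.8 z [ 0.  0. -1.] F [0.4 0.5 0.1] M [-0.04 -0.   -0.03] w 1.0 g 0.0
[512.1 272.9 373.8]
245 [631. 387.] [24. 16.] [839.3 -54.   98. ]
2908 [321. 374.] [162.  51.] [498.4 -13.8  98. ]
765 [ 14. 348.] [65. 28.] [178.8  33.1  98. ]
520 [630. 332.] [19. 41.] [817.2  21.5  98. ]
156 [635. 300.] [12. 22.] [812.1  60.8  98. ]
190 [628. 291.] [ 7. 37.] [802.3  72.1  98. ]
12372 [508. 335.] [128. 201.] [691.2  26.3  98. ]
187 [624. 283.] [ 7. 45.] [795.4  81.4  98. ]
253 [619. 276.] [ 9. 51.] [789.   89.6  98. ]
589 [ 33. 311.] [130.  35.] [215.5  77.8  98. ]
23707 [120. 288.] [255. 208.] [310.5 100.1  98. ]
2495 [336. 189.] [60. 55.] [520.6 189.5  98. ]
11614 [580. 164.] [183. 118.] [727.9 201.2  98. ]
expected cap [323.56081969 198.98789263]
```

View pics/w1.png

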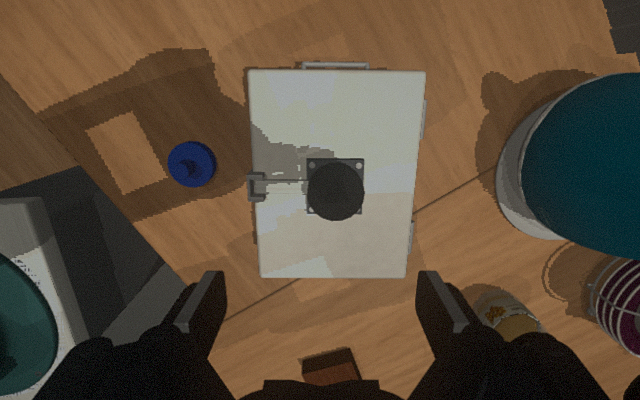

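Wrist view: the cap hood is centred at (336,189) on the case, with box top corners at (247,71), (425,73), (406,277) and (262,277). The kettle is far enough to the right.

```bash
python3 - <<'E'
from h import *
im=np.load('pics/w1.npy'); c=vision.camera_info('wrist'); 
K=np.array(c['K']);T=np.array(c['tool_from_camera']);p,r=pose();cam=(K,c['k1'],r@T[:3,:3],p+r@T[:3,3])
C=np.array([onz(cam,q,70) for q in [(247,71),(425,73),(406,277),(262,277)]]); print(C.round(1)); print('box',C.mean(0).round(1))
e=(C[2]-C[1]+C[3]-C[0]);print('yaw',np.degrees(np.arctan2(-e[1],-e[0]))-90, np.degrees(np.arctan2(*( (C[1]-C[0]+C[2]-C[3])[1::-1]))))
V=im[...,2]; V=im.max(2)
sub=V[140:235,290:380]; m=(V<42).astype(np.uint8); m[:, :300]=0;m[:,372:]=0;m[:168]=0;m[230:]=0
m=cv2.morphologyEx(m,cv2.MORPH_OPEN,np.ones((7,7)))
q=max(cv2.findContours(m,0,2)[0],key=cv2.contourArea)
e=cv2.fitEllipse(q);print(e)
for z in (82,98): print(onz(cam,e[0],z).round(1), onz(cam,(q[:,0,0].min(),e[0][1]),z)[0].round(1),onz(cam,(q[:,0,0].max(),e[0][1]),z)[0].round(1))
# lower part of the silhouette
print(q[:,0].min(0),q[:,0].max(0)); 
for a in ([520,180,98],[520,180,126],[520,180,82]): print(a,proj(cam,a))
E
```

```text
[[450.5 288.6  70. ]
 [600.8 279.7  70. ]
 [591.4  82.1  70. ]
 [442.1  89.4  70. ]]
box [521.2 185.   70. ]
yaw -2.565920723984675 -3.08402633464584Traceback (most recent call last):
  File "<stdin>", line 9, in <module>
ValueError: max() iterable argument is empty
```

```bash
python3 - <<'E'
from h import *
im=np.load('pics/w1.npy'); c=vision.camera_info('wrist'); 
K=np.array(c['K']);T=np.array(c['tool_from_camera']);p,r=pose();cam=(K,c['k1'],r@T[:3,:3],p+r@T[:3,3])
V=im.max(2); print(V[160:225:5,336],V[190,300:376:4])
m=np.zeros_like(V); m[170:228,298:374]=(V[170:228,298:374]<50)
m=cv2.morphologyEx(m,cv2.MORPH_OPEN,np.ones((5,5)))
q=max(cv2.findContours(m,0,2)[0],key=cv2.contourArea)
q=cv2.convexHull(q);e=cv2.minEnclosingCircle(q);print(e,q[:,0].min(0),q[:,0].max(0))
for z in (82,98): print(onz(cam,e[0],z).round(1))
for a in ([521,185,98],[521,185,126],[521,185,82]): print(a,proj(cam,a))
E
```

```text
[57 41 43 44 37 39 38 34 43 42 51 43 65] [162 105  40  44  47  35  39  44  45  38  39  43  50  41  46  49 147 166
 166]
((333.5, 192.5), 29.025949478149414) [309 170] [356 216]
[519.2 181.3  82. ]
[518.8 186.4  98. ]
[521, 185, 98] [336.06164944 193.88492677]
[521, 185, 126] [337.59500769 204.68978762]
[521, 185, 82] [335.30491993 188.55437961]
```

```bash
python3 -m crank '[[-1.6,13.7,10,0,0,0,0.6],[0,0,24,0,0,0,0.5],[0,0,24,0,0,0,0.5],[0,0,24,0,0,0,0.5],[0,0,24,0,0,0,0.5],[0,0,14,0,0,0,0.5],[0,0,8,0,0,0,0.5],[0,0,0,0,0,0,0.5]]' 40 >/dev/null;python3 - <<'E'
from h import *
state()
im,c=snap('wrist'); cv2.imwrite('pics/w2.png',cv2.resize(im[180:400,160:480],None,fx=2.4,fy=2.4))
print(proj(c,(521,185,98)),proj(c,(521,185,126)))
E
```

```text
t 3.25 p [521.3 184.6 128.1] yaw_y -2.8 z [-0. -0. -1.] F [ 0.2 -1.   0.1] M [ 0.03 -0.02  0.01] w 0.5 g 0.0
[319.10610214 267.83621184] [318.75976884 301.74298683]
```

View pics/w2.png

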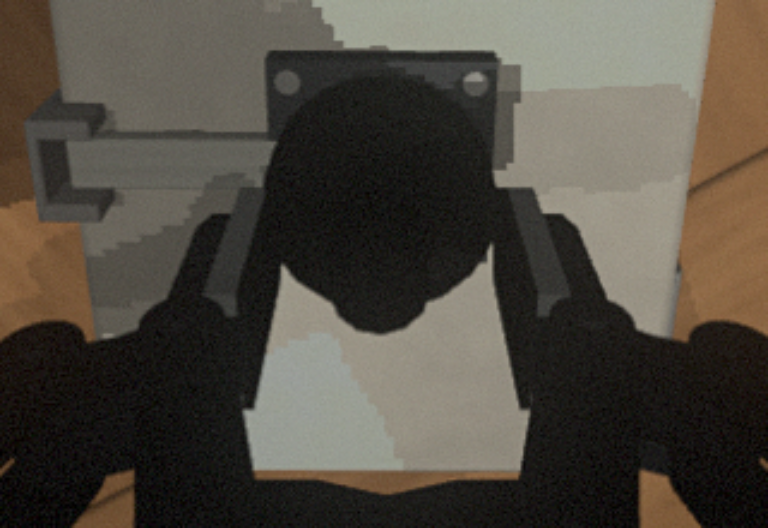

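The crop shows the knob at (380,300), centred between the pads. I close and lift.

```bash
python3 -m crank '[[0,0,0,0,0,0,0.1],[0,0,0,0,0,0,0.1],[0,0,0,0,0,0,0.1],[0,0,0,0,0,0,0.1],[0,0,-10,0,0,0,0.1],[0,0,-30,0,0,0,0.1],[0,0,-50,0,0,0,0.1],[-10,0,-40,0,0,0,0.1]]' 40 ;python3 - <<'E'
from h import *
state()
plan((510,-60,258),-3,6)
E
```

```text
clock: 4.3
eef_pos: [520.7, 174.9, 261.2]
ee_rot: [2.274, 2.167, 0.003]
wrist_force: [-0.8, -0.7, -0.4]
gripper_width: 0.194
grasp_force: 39.2
t 4.3 p [520.7 174.9 261.2] yaw_y -2.8 z [ 0.002  0.001 -1.   ] F [-0.8 -0.7 -0.4] M [0.01 0.   0.01] w 0.194 g 39.2
[-39.2, 0.1, 0.5, 0.0, -0.0, 0.0]
[-39.2, 0.1, 0.5, 0.0, -0.0, 0.0]
[-39.2, 0.2, 0.5, 0.0, -0.0, 0.0]
[-39.2, 0.2, 0.5, 0.0, -0.0, 0.0]
[-39.2, 0.2, 0.5, 0.0, -0.0, 0.0]
[-39.2, 0.2, 0.5, 0.0, -0.0, 0.0]
```

```bash
python3 -m crank '[[-20,0,0,0,0,0,0.1],[-43,0,0,0,0,0,0.1],[-43,0,0,0,0,0,0.1],[-43,0,0,0,0,0,0.1],[-43,0,0,0,0,0,0.1],[-43,0,0,0,0,0,0.1],[0,0,0,0,0,0,0.1],[0,0,0,0,0,0,0.1]]' >/dev/null;python3 - <<'E'
from h import *
state()
im,c=snap('wrist'); np.save('pics/w3.npy',im);cv2.imwrite('pics/w3.png',im)
import pickle; pickle.dump(c,open('pics/w3.pkl','wb'))
print(proj(c,(503,-114,26)),proj(c,(525,-191,58)))
E
```

```text
t 5.3 p [509. -60. 258.] yaw_y -2.8 z [-0.  0. -1.] F [ 0.   0.2 -0.5] M [ 0.02 -0.   -0.03] w 0.197 g 39.1
[317.50416279 218.95774105] [340.81835435 293.48792767]
```

View pics/w3.png

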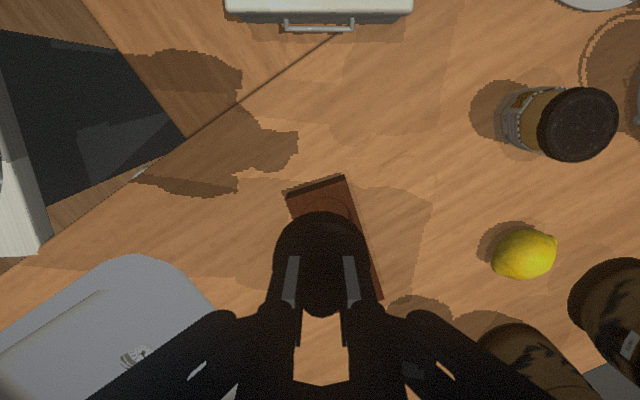

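The block lies under the held cap at about (335,230), so I move the hand further to -y to see it uncovered.

```bash
python3 -m crank '[[-30,0,0,0,0,-4,0.1],[-40,0,0,0,0,-4,0.1],[-40,0,0,0,0,-4,0.1],[-40,0,0,0,0,-4,0.1],[-20,0,0,0,0,-2.8,0.1],[0,0,0,0,0,0,0.1],[0,0,0,0,0,0,0.1],[0,0,0,0,0,0,0.1]]' >/dev/null;python3 - <<'E'
from h import *
state()
im,c=snap('wrist'); np.save('pics/w4.npy',im);cv2.imwrite('pics/w4.png',cv2.resize(im[:260,200:500],None,fx=2.3,fy=2.3,interpolation=cv2.INTER_CUBIC))
import pickle; pickle.dump(c,open('pics/w4.pkl','wb'))
print(proj(c,(503,-114,26)),proj(c,(525,-191,58)))
E
```

```text
t 6.35 p [ 523.2 -227.7  258.5] yaw_y 16.0 z [ 0. -0. -1.] F [ 0.1 -0.1 -0.8] M [ 0.05 -0.04 -0.01] w 0.195 g 39.1
[332.41079269  54.45685522] [332.49989066 143.41474435]
```

View pics/w4.png

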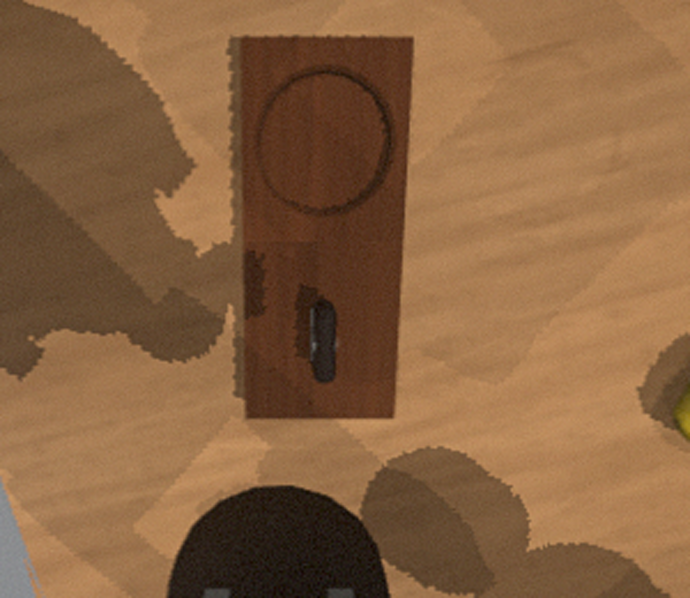

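The block fills crop corners (244,38), (412,38), (394,417) and (246,417). The recess is at (324,140) and the key bow at (325,341).

```bash
python3 - <<'E'
from h import *
import pickle; c=pickle.load(open('pics/w4.pkl','rb'))
f=lambda u,v,z: onz(c,(u/2.3+200-.3,v/2.3-.3),z)
C=np.array([f(u,v,26) for u,v in [(244,38),(412,38),(394,417),(246,417)]]);print(C.round(1),C.mean(0).round(1))
e=C[0]+C[1]-C[2]-C[3]; print('yaw',np.degrees(np.arctan2(e[1],e[0]))-90, np.linalg.norm(e)/2, np.linalg.norm(C[1]-C[0]))
m=C.mean(0)[:2]; a=np.radians(15.5)
print('seat from block',m+40*np.array([-np.sin(a),np.cos(a)]),'key',m-40*np.array([-np.sin(a),np.cos(a)]))
print('recess',f(324,140,26).round(1),'key top',f(325,341,58).round(1), f(325,300,58).round(1),f(325,382,58).round(1))
E
```

```text
[[ 469.8  -89.4   26. ]
 [ 535.   -70.6   26. ]
 [ 579.  -222.9   26. ]
 [ 512.3 -242.    26. ]] [ 524.  -156.2   26. ]
yaw 15.819460105034679 158.4654150066979 67.83767787584539
seat from block [ 513.34957274 -117.64519672] key [ 534.72864283 -194.73563298]
recess [ 512.1 -117.    26. ] key top [ 534.  -192.9   58. ] [ 529.1 -177.    58. ] [ 539.1 -209.4   58. ]
```

```bash
python3 -c "
from h import *
plan((513,-117.5,120),16,6)"
```

```text
[18.2, 3.4, 23.1, 0.0, 0.0, 0.0]
[18.2, 3.4, 23.1, 0.0, 0.0, 0.0]
[18.2, 3.4, 23.1, 0.0, 0.0, 0.0]
[18.2, 3.4, 23.1, 0.0, 0.0, 0.0]
[18.2, 3.4, 23.1, 0.0, 0.0, 0.0]
[18.2, 3.4, 23.1, 0.0, 0.0, 0.0]
```

```bash
python3 -m crank '[[27.3,5.1,10,0,0,0,0.1],[27.3,5.1,10,0,0,0,0.1],[27.3,5.1,30,0,0,0,0.1],[27.3,5.1,40,0,0,0,0.1],[0,0,48.5,0,0,0,0.1],[0,0,0,0,0,0,0.1],[0,0,0,0,0,0,0.1],[0,0,0,0,0,0,0.1]]' >/dev/null;python3 -c "
from h import *
state();plan((513,-117.5,63),16,1)"
```

```text
t 7.4 p [ 513.6 -118.6  122.1] yaw_y 16.0 z [ 0.003 -0.001 -1.   ] F [ 0.4 -0.1  0.1] M [0.03 0.01 0.02] w 0.195 g 39.2
[1.3, -0.4, 59.1, 0.1, 0.1, -0.0]
```

```bash
python3 -m crank '[[1,0,20,0,0,0,0.1],[0,0,20,0,0,0,0.1],[0,0,9,0,0,0,0.1],[0,0,2,0,0,0,0.1],[0,0,2,0,0,0,0.1],[0,0,2,0,0,0,0.1],[0,0,1,0,0,0,0.1],[0,0,0,0,0,0,0.1]]' >/dev/null;python3 -c "
from h import *
state()"
```

```text
t 8.4 p [ 512.4 -117.2   63.9] yaw_y 16.0 z [ 0. -0. -1.] F [-0.3 -0.7 -0.1] M [-0.03 -0.03  0.01] w 0.191 g 39.2
```

```bash
python3 -m crank '[[0,0,1,0,0,0,0.1],[0,0,1,0,0,0,0.1],[0,0,0.5,0,0,0,0.1],[0,0,0,0,0,0,0.45],[0,0,0,0,0,0,0.45],[0,0,0,0,0,0,0.45],[0,0,-30,0,0,0,0.45],[0,0,-40,0,0,0,0.45]]' ;python3 -c "
from h import *
state();plan((534.5,-194,140),16,3)"
```

```text
clock: 9.4
eef_pos: [511.9, -117.1, 131.2]
ee_rot: [-1.89, -2.507, 0.001]
wrist_force: [0.7, 0.4, 0.7]
gripper_width: 0.453
grasp_force: 0.0
t 9.4 p [ 511.9 -117.1  131.2] yaw_y 16.0 z [-0.002  0.001 -1.   ] F [0.7 0.4 0.7] M [ 0.01 -0.03  0.07] w 0.453 g 0.0
[-26.7, 0.2, -3.0, -0.0, -0.0, -0.0]
[-26.7, 0.2, -3.0, -0.0, -0.0, -0.0]
[-26.7, 0.2, -3.0, -0.0, -0.0, -0.0]
```

```bash
python3 -m crank '[[-26.7,0.2,-20,0,0,0,0.5],[-26.7,0.2,0,0,0,0,0.5],[-26.7,0.2,0,0,0,0,0.5],[0,0,0,0,0,0,0.5],[0,0,0,0,0,0,0.5],[0,0,0,0,0,0,0.5],[0,0,0,0,0,0,0.5],[0,0,0,0,0,0,0.5]]' >/dev/null;python3 - <<'E'
from h import *
import pickle
state()
im,c=snap('wrist'); np.save('pics/w5.npy',im);cv2.imwrite('pics/w5.png',cv2.convertScaleAbs(im,alpha=1.6)); pickle.dump(c,open('pics/w5.pkl','wb'))
print(proj(c,(512.8,-117.3,32)),proj(c,(512.8,-117.3,60)),proj(c,(534.5,-194,58)))
E
```

```text
t 10.4 p [ 535.1 -193.8  151.4] yaw_y 16.0 z [ 0. -0. -1.] F [0.5 0.3 0.3] M [-0.03 -0.01 -0.02] w 0.504 g 0.0
[319.20057556  95.9446206 ] [318.99633397  97.15751674] [318.80389131 220.44935235]
```

View pics/w5.png

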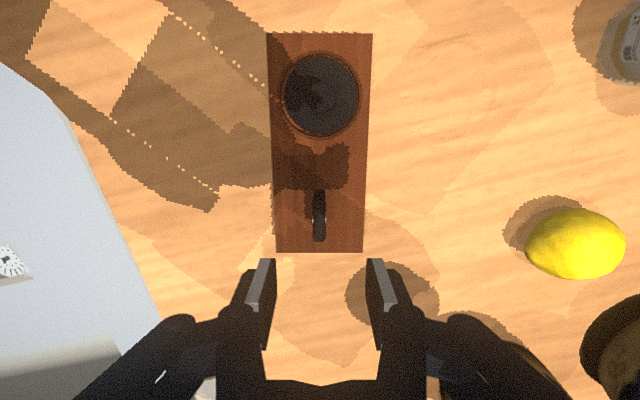

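The cap sits flat in the recess at (320,95). The key at (319,216) is centred between the jaws and parallel to them. Down to grasp.

```bash
python3 -m crank '[[0,0,25,0,0,0,0.4],[0,0,25,0,0,0,0.3],[0,0,22,0,0,0,0.3],[0,0,14,0,0,0,0.3],[0,0,6,0,0,0,0.3],[0,0,0,0,0,0,0.02],[0,0,0,0,0,0,0.02],[0,0,0,0,0,0,0.02]]' 100 ;python3 -c "
from h import *
state()"
```

```text
clock: 11.45
eef_pos: [535.1, -194.2, 59.8]
ee_rot: [1.891, 2.509, -0.0]
wrist_force: [-3.5, -0.3, 0.4]
gripper_width: 0.078
grasp_force: 97.9
t 11.45 p [ 535.1 -194.2   59.8] yaw_y 16.0 z [ 0. -0. -1.] F [-3.5 -0.3  0.4] M [-0.13  0.51  0.02] w 0.078 g 97.9
```

```bash
python3 -m crank '[[0,0,-5,0,0,0,0.02],[0,0,-10,0,0,0,0.02],[0,0,-20,0,0,0,0.02],[0,0,-40,0,0,0,0.02],[0,0,-50,0,0,0,0.02],[0,0,0,0,0,0,0.02],[0,0,0,0,0,0,0.02],[0,0,0,0,0,0,0.02]]' >/dev/null;python3 - <<'E'
from h import *
import pickle
state()
im,c=snap('wrist'); np.save('pics/w6.npy',im);cv2.imwrite('pics/w6.png',cv2.resize(cv2.convertScaleAbs(im[180:380,220:420],alpha=1.8),None,fx=3,fy=3,interpolation=cv2.INTER_CUBIC)); pickle.dump(c,open('pics/w6.pkl','wb'))
p,r=pose()
for n,q in dict(tip=(0,0,53),tipf=(7,0,53),tipb=(-7,0,53),shf=(12,5,33),shl=(12,-5,33),bowf=(16,4.5,2)).items(): print(n,(proj(c,p+r@np.array(q))).round(1))
plan((521,180,200),-2.8,8)
E
```

```text
t 12.45 p [ 534.7 -193.9  183.4] yaw_y 16.0 z [-0.001  0.001 -1.   ] F [-1.1  0.8 -0.8] M [ 0.01  0.   -0.01] w 0.084 g 97.9
tip [319.6 247.3]
tipf [319.6 236. ]
tipb [319.6 258.4]
shf [329.5 243.7]
shl [309.3 243.7]
bowf [330.2 268.6]
[45.4, 11.2, -2.1, -0.0, -0.0, 2.3]
[45.8, 9.4, -2.1, -0.0, -0.0, 2.3]
[46.2, 7.5, -2.1, -0.0, -0.0, 2.3]
[46.4, 5.6, -2.1, -0.0, -0.0, 2.3]
[46.6, 3.7, -2.1, -0.0, -0.0, 2.3]
[46.7, 1.8, -2.1, -0.0, -0.0, 2.3]
[46.8, -0.2, -2.1, -0.0, -0.0, 2.3]
[46.7, -2.1, -2.1, -0.0, -0.0, 2.3]
```

View pics/w6.png

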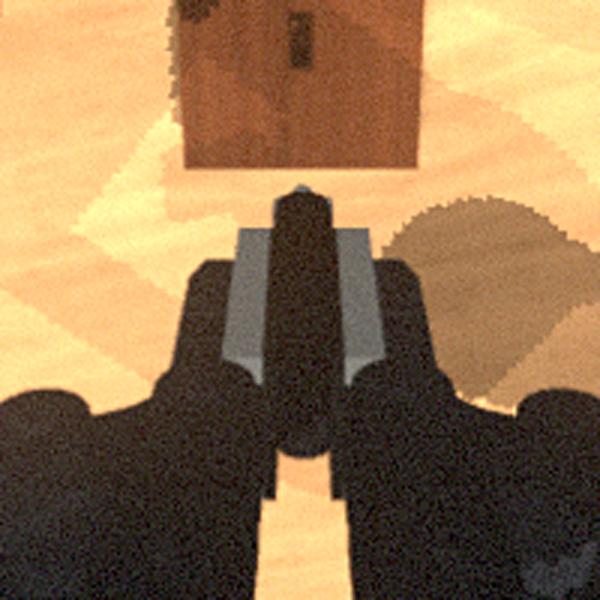

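The key is held upright and centred at (302,190). The empty slot shows at crop (301,40), which is (320.3,193.3) in the full picture. I move over the lock at the same relative height.

```bash
python3 -m crank '[[45.9,11.3,-9,0,0,2.35,0.02],[46.3,9.4,-9,0,0,2.35,0.02],[46.7,7.5,-9,0,0,2.35,0.02],[46.9,5.6,-9,0,0,2.35,0.02],[47.1,3.7,-9,0,0,2.35,0.02],[47.2,1.8,-9,0,0,2.35,0.02],[47.3,-0.2,-9,0,0,2.35,0.02],[47.2,-2.1,-5,0,0,2.35,0.02]]' >/dev/null;python3 -c "
from h import *
state();plan((521.2,185,251),-2.8,1)"
```

```text
t 13.5 p [520.7 185.3 252.1] yaw_y -2.9 z [-0.001 -0.    -1.   ] F [ 1.4 -0.3 -0.7] M [-0.02 -0.07 -0.06] w 0.081 g 97.9
[-0.3, 0.6, 1.1, -0.0, 0.0, -0.1]
```

```bash
python3 - <<'E'
from h import *
import pickle
state()
im,c=snap('wrist'); np.save('pics/w7.npy',im); pickle.dump(c,open('pics/w7.pkl','wb'))
a=np.load('pics/w6.npy'); A=cv2.resize(a[170:250,280:360],None,fx=5,fy=5,interpolation=cv2.INTER_CUBIC); B=cv2.resize(im[170:250,280:360],None,fx=5,fy=5,interpolation=cv2.INTER_CUBIC)
cv2.imwrite('pics/w7.png',cv2.convertScaleAbs(np.hstack([A,B]),alpha=1.8))
E
```

```text
t 13.5 p [520.7 185.3 252.1] yaw_y -2.9 z [-0.001 -0.    -1.   ] F [ 1.4 -0.3 -0.7] M [-0.02 -0.07 -0.06] w 0.081 g 97.9
```

View pics/w7.png

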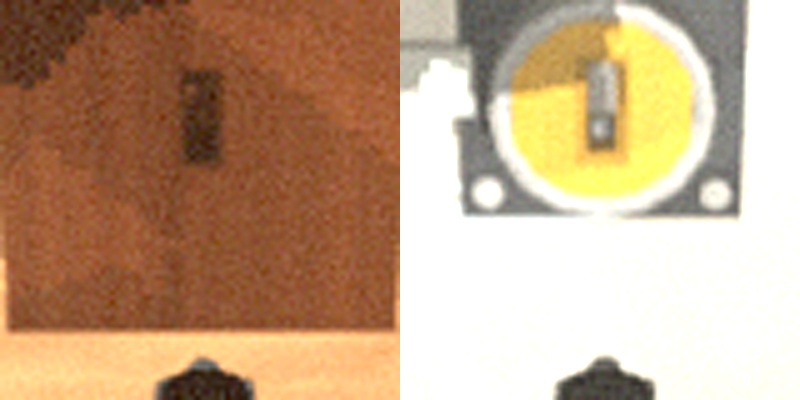

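Left is the block slot at (201,116), right is the keyhole at (604,107), both in crop pixels. The correction is about +1.2 mm in tool x and +0.3 mm in tool y. Lower to just above the face, then probe.

```bash
python3 -m crank '[[1.2,0.3,15,0,0,0,0.02],[0,0,25,0,0,0,0.02],[0,0,25,0,0,0,0.02],[0,0,20,0,0,0,0.02],[0,0,13,0,0,0,0.02],[0,0,0,0,0,0,0.02],[0,0,0,0,0,0,0.02],[0,0,0,0,0,0,0.02]]' >/dev/null;python3 -c "
from h import *
state()"
python3 -m crank '[[0,0,1,0,0,0,0.02],[0,0,2,0,0,0,0.02],[0,0,2,0,0,0,0.02],[0,0,2,0,0,0,0.02],[0,0,2,0,0,0,0.02],[0,0,1,0,0,0,0.02],[0,0,0,0,0,0,0.02],[0,0,0,0,0,0,0.02]]' >/dev/null;python3 -c "
from h import *
state()"
```

```text
t 14.55 p [521.7 185.  155.2] yaw_y -2.8 z [ 0.001  0.    -1.   ] F [ 1.  -0.2 -0.5] M [-0.    0.05 -0.02] w 0.086 g 97.9
t 15.55 p [521.3 184.9 144.3] yaw_y -2.8 z [-0. -0. -1.] F [-1.2  0.4 -0.3] M [0.06 0.42 0.03] w 0.081 g 98.0
```

```bash
python3 -m crank '[[0,0,1,0,0,0,0.02],[0,0,1,0,0,0,0.02],[0,0,1,0,0,0,0.02],[0,0,1,0,0,0,0.02],[0,0,1,0,0,0,0.02],[0,0,1,0,0,0,0.02],[0,0,0,0,0,0,0.02],[0,0,0,0,0,0,0.02]]' >/dev/null;python3 -c "
from h import *
state()"
```

```text
t 16.55 p [521.1 185.  138.1] yaw_y -2.8 z [-0.001 -0.    -1.   ] F [-5.  -0.3  1.1] M [ 0.07  0.96 -0.03] w 0.084 g 98.3
```

```bash
python3 -m crank '[[0,-0.7,0,0,0,0,0.02],[0,0,1,0,0,0,0.02],[0,0,1,0,0,0,0.02],[0,0,1,0,0,0,0.02],[0,0,1,0,0,0,0.02],[0,0,0,0,0,0,0.02],[0,0,0,0,0,0,0.02],[0,0,0,0,0,0,0.02]]' >/dev/null;python3 -c "
from h import *
state()"
```

```text
t 17.55 p [520.8 184.4 134. ] yaw_y -2.8 z [ 0.    -0.001 -1.   ] F [-0.3 -5.5  1.5] M [-1.13  0.01 -0.02] w 0.084 g 98.1
```

```bash
python3 -m crank '[[-0.5,0,0.5,0,0,0,0.02],[-0.5,0,1,0,0,0,0.02],[1,0,1,0,0,0,0.02],[-1,0,1,0,0,0,0.02],[1,0,1,0,0,0,0.02],[-0.5,0,1,0,0,0,0.02],[0,0,0.5,0,0,0,0.02],[0,0,0,0,0,0,0.02]]' >/dev/null;python3 -c "
from h import *
state()"
```

```text
t 18.55 p [520.8 185.  128.6] yaw_y -2.8 z [ 0.001  0.001 -1.   ] F [-0.   1.6  3.3] M [ 0.5   0.14 -0.01] w 0.081 g 98.6
```

```bash
python3 -m crank '[[0,0,0.5,0,0,0,0.02],[0.7,0,0.5,0,0,0,0.02],[-1,0,0.5,0,0,0,0.02],[0.7,0,0.5,0,0,0,0.02],[-0.4,0,0.5,0,0,0,0.02],[0,0,0.5,0,0,0,0.02],[0,0,0,0,0,0,0.02],[0,0,0,0,0,0,0.02]]' >/dev/null;python3 -c "
from h import *
state()"
```

```text
t 19.55 p [521.  184.9 127.3] yaw_y -2.8 z [ 0.001  0.001 -1.   ] F [-8.1  1.4 22.3] M [ 0.32  1.52 -0.04] w 0.084 g 101.3
```

```bash
python3 -m crank '[[0.8,0,0.3,0,0,0,0.02],[-1.6,0,0.3,0,0,0,0.02],[1.6,0,0.2,0,0,0,0.02],[-1.6,0,0,0,0,0,0.02],[0.8,0,0,0,0,0,0.02],[0,0,0,0,0,0,0.02],[0,0,0,0,0,0,0.02],[0,0,0,0,0,0,0.02]]' >/dev/null;python3 - <<'E'
from h import *
import pickle
state()
im,c=snap('wrist'); np.save('pics/w8.npy',im);cv2.imwrite('pics/w8.png',cv2.resize(cv2.convertScaleAbs(im[160:340,220:420],alpha=1.5),None,fx=3.3,fy=3.3,interpolation=cv2.INTER_CUBIC))
E
```

```text
t 20.55 p [521.1 184.9 127.1] yaw_y -2.8 z [ 0.002  0.001 -1.   ] F [-11.8   1.   28.8] M [ 0.13  2.14 -0.  ] w 0.082 g 102.2
```

View pics/w8.png

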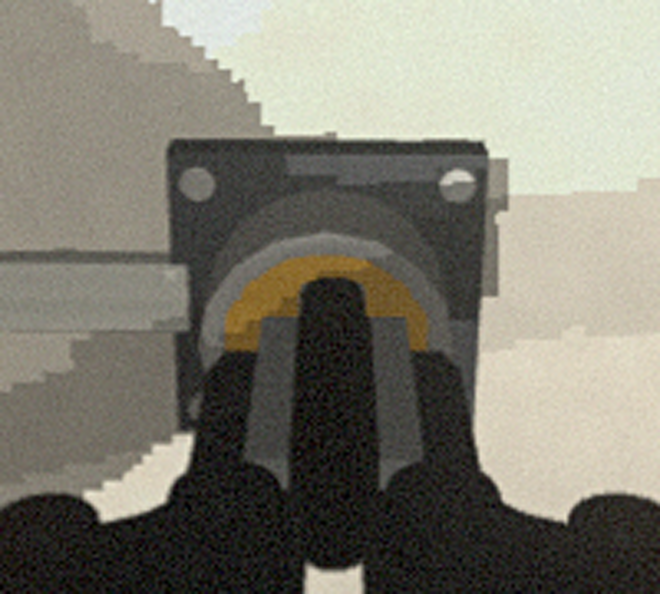

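The key is home: it stopped rigidly at TCP z 127.1, no blade shows, and the brass face meets the shoulder at (330,280). I ease the side load and turn.

```bash
python3 -m crank '[[0,-0.7,-0.8,0,0,0,0.02],[0,0,0,0,0,0,0.02],[0,0,0,0,0,5,0.02],[0,0,0,0,0,7,0.02],[0,0,0,0,0,7,0.02],[0,0,0,0,0,7,0.02],[0,0,0,0,0,7,0.02],[0,0,0,0,0,7,0.02]]' 120 >/dev/null;python3 -c "
from h import *
state()"
```

```text
t 21.6 p [521.1 184.4 127.3] yaw_y -43.0 z [ 0.004 -0.    -1.   ] F [-0.2 -4.7 19. ] M [-0.78  0.02  0.06] w 0.08 g 119.1
```

```bash
python3 -m crank '[[-0.3,0.3,-0.2,0,0,8,0.02],[0,0,0,0,0,8,0.02],[0,0,0,0,0,8,0.02],[0,0,0,0,0,8,0.02],[0,0,0,0,0,8,0.02],[0,0,0,0,0,6,0.02],[0,0,0,0,0,4,0.02],[0,0,0,0,0,0,0.02]]' >/dev/null;python3 -c "
from h import *
state()"
```

```text
t 22.6 p [520.9 183.5 127.3] yaw_y -92.9 z [ 0.003 -0.001 -1.   ] F [-1.4 -7.6 18.4] M [-1.34  0.39  0.15] w 0.077 g 119.2
```

```bash
python3 -m crank '[[0,0.4,0,0,0,2,0.02],[0,0,0,0,0,2,0.02],[0,0,0,0,0,2,0.02],[0,0,0,0,0,1,0.02],[0,0,0,0,0,1,0.02],[0,0,0,0,0,0,0.02],[0,0,0,0,0,0,0.02],[0,0,0,0,0,0,0.02]]' >/dev/null;python3 -c "
from h import *
state()"
```

```text
t 23.6 p [520.9 183.8 127.4] yaw_y -100.8 z [ 0.003  0.    -1.   ] F [-0.7 -1.7 18.2] M [-0.19  0.2   0.13] w 0.081 g 118.9
```

```bash
python3 -m crank '[[0,0,0,0,0,1,0.02],[0,0,0,0,0,1,0.02],[0,0,0,0,0,1,0.02],[0,0,0,0,0,1,0.02],[0,0,0,0,0,0,0.02],[0,0,0,0,0,0,0.02],[0,0,0,0,0,0,0.02],[0,0,0,0,0,0,0.02]]' >/dev/null;python3 - <<'E'
from h import *
state()
im,c=snap('wrist'); im=cv2.rotate(im,cv2.ROTATE_180); top,_=snap('top')
A=cv2.resize(cv2.convertScaleAbs(im,alpha=1.5)[60:260,200:440],(480,400),interpolation=cv2.INTER_CUBIC)
B=cv2.resize(top[190:290,240:320],(320,400),interpolation=cv2.INTER_CUBIC)
cv2.imwrite('pics/w9.png',np.hstack([A,B]))
E
```

```text
t 24.6 p [520.9 183.7 127.3] yaw_y -104.8 z [ 0.003  0.    -1.   ] F [-0.9 -1.7 17.6] M [-0.36  0.4   0.26] w 0.079 g 119.1
```

View pics/w9.png

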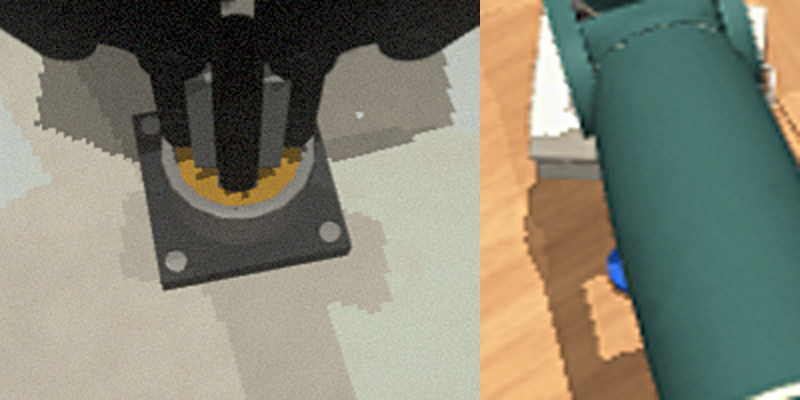

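```bash
python3 -m crank '[[0,0,0,0,0,1,0.02],[0,0,0,0,0,1,0.02],[0,0,0,0,0,0.5,0.02],[0,0,0,0,0,0,0.02],[0,0,0,0,0,0,0.02],[0,0,0,0,0,0,0.02],[0,0,0,0,0,0,0.02],[0,0,0,0,0,0,0.02]]' >/dev/null;python3 -c "
from h import *
state()"
```

```text
t 25.7 p [520.8 183.6 127.3] yaw_y -107.3 z [ 0.003 -0.    -1.   ] F [-2.  -3.  18.1] M [-0.46  0.33  0.4 ] w 0.075 g 119.1
```

The torque keeps rising steeply (0.13, 0.26, then 0.40 Nm), well above the spring's 0.07 Nm, so the plug is against its stop. The key is still gripped and pressed home.

```bash
python3 -c "
from h import *
print(manip.finish_job())"
```

```text
the job is handed in; nothing more can be done
None
```

I handed the job in at 25.7 s: the dust cap is upright in the block's recess, and the key is fully home, turned clockwise to its stop and still gripped there. I judged the stop by the steep torque rise, because the arm hid the bolt from the camera; no verdict came back.

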